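Sweep casting stubs off the fettling tray into the scrap bin

ROBOT

A 7-joint arm with a two-finger parallel gripper is mounted at the origin on the work surface. World frame = base frame: x ahead of the robot, y to its left, z up, the work surface at z = 0. Lengths are in m, angles in rad, forces in N, time in s.
With the tool pointing down it reaches from about 0.4 to 0.875 m from the base axis. Payload 4.4 kg.
Tool frame: the origin (TCP) lies midway between the tips of the shut fingers; the grasp point (between the pads) lies 19 mm behind it; z points along the fingers, y is the line along which they close (so a half turn about z gives the same grasp; the last joint's range is limited). The gripper opens to 85 mm and grips with 20 to 120 N. Pads are 22 mm wide; open, the fingers measure 114 mm over their backs; the gripper's body (76 mm by 85 mm) begins 54 mm behind the grasp point. The pads swing forward as they close: fully open they stand 13 mm farther back than shut.
Start: joints at [-1.186, 0.628, 0.038, 1.517, -0.027, 0.996, -0.02], TCP at [0.283, 0.585, 0.231] pointing down, gripper open.
Joint ranges: [-3.06, 3.06], [-0.37, 2.12], [-1.25, 1.32], [0.18, 2.47], [-1.1, 4.24], [0.23, 1.98], [-2.94, 2.94]. Speed limits (rad/s): [2.57, 2.57, 3.14, 3.14, 3.14, 3.14, 3.14].

INTERFACE

Orientations are given as a unit quaternion [x, y, z, w].
In Python, from bench import robot gives the robot as it stands.
- The arm moves only by the tool play_rows, never from a script. Its argument "series" is a list that holds one entry, the list of rows, each a list of 4 numbers: the shift along the tool's x, y, z in m, then the turn about the tool's z in rad. In form: [[[dx, dy, dz, turn], ...]]. A call has 1 to 12 rows; each row is the pose to reach, as a shift and turn from the pose commanded when the call began, along the tool's axes at that moment; what a row does not reach only later rows make up. A row lasts 1/10 s, in which the tool goes at most 50 mm and 8.59 degrees, less where a joint would pass 70% of its speed; a pose out of reach is approached as far as the arm can. A call with a gripper value outside its range is refused whole. "jaw" is the opening, from 0 (shut) to 1 (fully open), set as the call begins (left out, the last holds). The fingers move at their own pace and stop on an object; "force" is the grip in N (left out, the last holds). Time passes only in rows, so rows that repeat a pose let the fingers close. It gives the time, the measured TCP pose, the force, the opening and the grip force at its end, in the units of the state.
- robot.observe(): the state, without advancing time (a new reading comes with each control period).
- robot.snapshot(name): name is "scene" or "top"; returns (picture, depth): 420x560x3 uint8, blue, green, red; 420x560 float32, m along the optical axis (not along the pixel's ray), 0 where there is no reading.
- robot.get_calibration(name): a dict with "fx", "fy", "cx", "cy" (pixels), "R" (3x3) and "t" (3): a world point X has camera coordinates R X + t. Camera axes: x right, y down, z forward; pixel columns grow to the right and rows downward; lengths in m; the calibration is good to about 2 mm. A picture is of the moment at which its call begins. get_calibration takes no time and is no camera call.
- robot.finish_job(): hands the job in; it is judged then, once.
The state is a dict: "time_s": time; "joint_positions": joint angles; "dq": joint speeds; "joint_torque": joint torques, N m; "ee_pos": TCP position; "tcp_rot": TCP orientation; "contact_force": force on the tool from outside, world axes, zero at the start; "wrist_torque": the same for the moment, N m; "grip_width": opening from 0.0 (shut) to 1.0 (fully open); "grasp_force": force on a finger pad.
Only numpy, scipy, OpenCV 4.12 (cv2) and the standard library are available. Lean on these libraries where they do the work, as an engineer would, in place of code of your own. Each camera call takes 0.05 s, during which the arm holds its last target. There are 200 camera calls.

TASK

Sweep the three sawn-off aluminium stubs along the floor of the fettling tray and out over its open spout, so that all three drop into the blue scrap bin. Push them with the shut fingers, never taking one between them or lifting it, and leave the two finished levers, the sanding block, the bin and the tools lying where they are.

Things in the scene. Friction and masses are not known exactly. Their poses are not given: they have to be found in the camera images.
- tray: Dark steel fettling tray, fixed, on green legs. Origin on the bench under the tray; z up. Floor level, 90 mm above the origin; inside it runs x -175..175 mm, y -200..250 mm. Rims 4 mm thick, 25 mm high all round, but the -y rim is open from x = -75 to 75 mm, where the floor runs on as a spout.
- mouth (a point): Middle of the opening in the tray's -y rim, where the spout begins, at floor height. The spout is a level continuation of the floor, 60 mm long; its cheeks are 25 mm high and narrow from 150 to 132 mm apart.
- spout_edge (a point): Middle of the spout's open end, at floor height; 60 mm beyond the mouth along the tray's -y. What is pushed past this edge drops into the bin.
- bin: Blue plastic scrap bin, loose, 0.6 kg, 240 mm (x) x 180 mm (y) x 75 mm high, walls and floor about 4 mm, empty, standing on the bench with its near wall about 25 mm in under the end of the spout and its rim about 11 mm below the spout. Origin: middle of its underside; z up.
- stub_a: Sawn-off aluminium casting stub, about 36 g: a block 28 x 24 x 16 mm high with a thinner neck (11 x 14 x 10 mm high) at its +x end, 38 mm long over all; lies loose on the tray floor. Origin: middle of its underside; z up.
- stub_b: Sawn-off aluminium casting stub, about 36 g: a block 28 x 24 x 16 mm high with a thinner neck (11 x 14 x 10 mm high) at its +x end, 38 mm long over all; lies loose on the tray floor. Origin: middle of its underside; z up.
- stub_c: Sawn-off aluminium casting stub, about 36 g: a block 28 x 24 x 16 mm high with a thinner neck (11 x 14 x 10 mm high) at its +x end, 38 mm long over all; lies loose on the tray floor. Origin: middle of its underside; z up.
- stub_a_mid (a point): The point 8 mm above the origin of stub_a, half-way up it.
- stub_b_mid (a point): The point 8 mm above the origin of stub_b, half-way up it.
- stub_c_mid (a point): The point 8 mm above the origin of stub_c, half-way up it.
- lever_near: Finished cast aluminium lever, 150 mm long, S-shaped in plan (about 34 mm across), 11 mm thick, lying flat; its pivot boss (20 mm diameter) with a pin stands 25 mm high at its -y end. Origin: middle of its underside; y along its length. It lies beside the tray's -x long rim. Leave it as it is.
- lever_far: Finished cast aluminium lever, 150 mm long, S-shaped in plan (about 34 mm across), 11 mm thick, lying flat; its pivot boss (20 mm diameter) with a pin stands 25 mm high at its +y end. Origin: middle of its underside; y along its length. It lies beside the tray's +x long rim. Leave it as it is.
- sanding_block: Wooden sanding block wrapped in brown-red abrasive belt, 190 mm (x) x 72 mm (y) x 43 mm high, lying across the tray's +y end. Origin: middle of its underside. Leave it.
- file: Flat steel file with red handle, 315 mm long, 22 mm wide, 22 mm high, on the bench to the right of the bin. Origin under it, 28 mm from the middle of its length; x towards the tip. Leave it.
- wire_brush: Wooden wire brush, 260 mm long, 24 mm wide, 36 mm high, on the bench to the left. Origin: middle of its underside. Leave it.
- mallet: Black rubber mallet with wooden handle, about 290 mm long, 60 mm high, lying on the bench to the left. Origin under its handle; head at +x. Leave it.

How it is judged:
By the outcome, as a careful person would: the job done as asked, in the order asked, and still so for the second after the job is handed in, with the robot touching nothing.
It also fails if it takes over 72 s, if anything falls off the work surface, if the arm or the gripper's body presses on something with over 40 N, if the wrist force passes 120 N, or if a joint passes its speed limit or range.

## Working session

There is one attempt and no reset: what is moved stays moved. The work goes in short steps, Python scripts to look and compute and a tool call to move; the robot and the scene stay as the last step left them, time stands still between calls to the robot, and variables do not carry over. Pictures are saved under pics/ and viewed, at most 10 in all, crops included, and the job is handed in when it is done.

Besides the shell and the picture viewer there is one more tool, called after ">>>" as a command line: name --argument value ..., lists and objects as JSON in quotes. play_rows: Moves the arm, as the interface text tells. Its arguments: {"type":"object","properties":{"series":{"type":"array","items":{"type":"array","items":{"type":"array","items":{"type":"number"}}}},"jaw":{"type":"number"},"force":{"type":"number"}},"required":["series"]}

```bash
mkdir -p pics
cat > h.py <<'E'
import numpy as np, cv2
from bench import robot
def ray(cal,u,v):
    d=np.array([(u-cal['cx'])/cal['fx'],(v-cal['cy'])/cal['fy'],1.0]); R=np.array(cal['R']);t=np.array(cal['t'])
    return -R.T@t, R.T@d
def onz(cal,u,v,z):
    c,d=ray(cal,u,v); return c+d*(z-c[2])/d[2]
def dep(cal,u,v,D):
    c,d=ray(cal,u,v); return c+d*D
def cloud(cal,D):
    v,u=np.indices(D.shape); R=np.array(cal['R']);t=np.array(cal['t'])
    P=np.stack([(u-cal['cx'])/cal['fx']*D,(v-cal['cy'])/cal['fy']*D,D],-1)
    return (P-t)@R
E
python3 - <<'E'
from h import *
for n in("scene","top"):
    p,d=robot.snapshot(n); cv2.imwrite(f"pics/{n}0.png",p); np.save(f"{n}0.npy",d)
    c=robot.get_calibration(n); print(n,c['fx'],np.round(-np.array(c['R']).T@np.array(c['t']),3),np.round(c['R'],2).tolist())
s=robot.observe();print(s['time_s'],s['ee_pos'],s['tcp_rot'],s['grip_width'])
E
```

```text
scene 473.1887350831428 [1.238 0.831 1.061] [[-0.77, 0.64, 0.02], [0.42, 0.53, -0.74], [-0.48, -0.56, -0.68]]
top 383.5017668541922 [0.378 0.039 1.186] [[0.01, -1.0, -0.02], [-0.99, -0.01, -0.17], [0.17, 0.02, -0.99]]
0.1 [0.2829156  0.58457378 0.23046359] [ 2.23474195e-01  9.74709463e-01 -8.44683224e-04 -1.81538322e-04] 0.9968378210782929
```

View pics/top0.png

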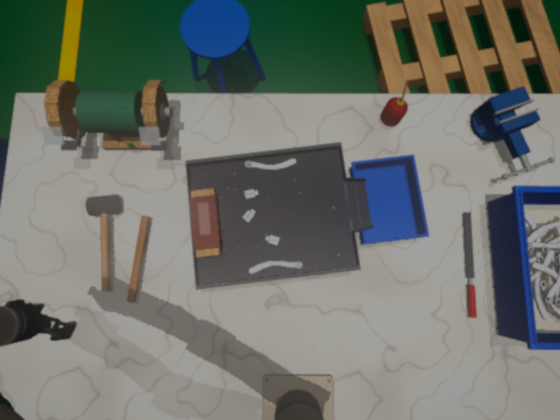

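View pics/scene0.png

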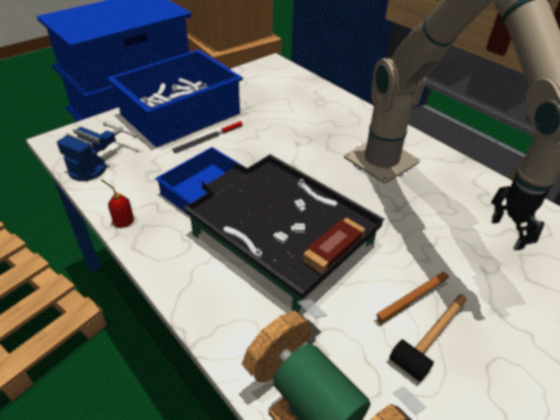

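The top view shows stubs at px (251,194), (249,215) and (273,240). The levers are at (270,163) and (275,266), the block at (205,222), the spout at about (357,205) and the bin at (392,200). In the scene view the stubs are at about (281,237), (298,228) and (300,204).

```bash
cat > meas.py <<'E'
from h import *
import sys
def blobs(img,roi,th=105):
    g=cv2.cvtColor(img,cv2.COLOR_BGR2GRAY); m=np.zeros_like(g); cv2.fillPoly(m,[np.array(roi)],255)
    m=((g>th)&(m>0)).astype(np.uint8)
    n,l,s,c=cv2.connectedComponentsWithStats(m)
    return [(s[i,4],c[i],s[i,:4]) for i in range(1,n) if s[i,4]>=15]
E
python3 - <<'E'
from meas import *
T=cv2.imread('pics/top0.png');S=cv2.imread('pics/scene0.png')
ct,cs=robot.get_calibration('top'),robot.get_calibration('scene')
dt=np.load('top0.npy');ds=np.load('scene0.npy')
C=cloud(ct,dt);Cs=cloud(cs,ds)
for a,c,b in blobs(T,[(193,165),(335,152),(350,262),(205,282)]):
    u,v=c.round().astype(int); print('top',a,c.round(1),b,C[v,u].round(4),onz(ct,*c,.106).round(4))
for a,c,b in blobs(S,[(200,210),(268,165),(370,220),(300,285)]):
    u,v=c.round().astype(int); print('scn',a,c.round(1),b,Cs[v,u].round(4),onz(cs,*c,.106).round(4))
# floor height & tray rectangle
f=C[(C[...,2]>.084)&(C[...,2]<.094)&(C[...,0]>.3)&(C[...,0]<.85)&(abs(C[...,1])<.4)]
print('floor',len(f),np.median(f[:,2]))
m=((C[...,2]>.08)&(C[...,2]<.15)&(C[...,0]>.3)&(C[...,0]<.85)&(abs(C[...,1]-.05)<.4)).astype(np.uint8)
n,l,s,c=cv2.connectedComponentsWithStats(m);i=1+np.argmax(s[1:,4]);print(s[i])
p=cv2.approxPolyDP(cv2.findContours((l==i).astype(np.uint8),0,2)[0][0],4,True)[:,0]
for u,v in p: print(u,v,C[v,u].round(3))
big=cv2.resize(T[140:295,180:435],None,fx=3.1,fy=3.1,interpolation=2)
big=np.clip(big*1.6,0,255).astype(np.uint8);cv2.imwrite('pics/crop.png',big)
E
```

```text
top 290 [270.8 164.5] [245 158  51  12] [0.7033 0.0837 0.1022] [0.7036 0.084  0.106 ]
top 110 [204.  192.1] [196 189  18   8] [0.6142 0.2707 0.1315] [0.6197 0.2763 0.106 ]
top 102 [250.4 193.2] [244 189  14  10] [0.6186 0.1432 0.1033] [0.6174 0.1416 0.106 ]
top 288 [203.7 218.7] [198 204  12  30] [0.5373 0.2675 0.1304] [0.5417 0.2737 0.106 ]
top 106 [248.6 214.9] [242 209  14  13] [0.5537 0.1443 0.1057] [0.5539 0.1454 0.106 ]
top 111 [272.5 239.4] [265 235  15  11] [0.4854 0.0774 0.1072] [0.4843 0.0762 0.106 ]
top 114 [209.9 251.7] [202 248  17   9] [0.4456 0.2468 0.1305] [0.448  0.2519 0.106 ]
top 339 [274.7 265.2] [249 261  54  13] [0.4131 0.0682 0.0983] [0.4123 0.069  0.106 ]
scn 220 [317.5 195.3] [298 182  39  24] [0.4161 0.0773 0.1009] [0.4202 0.0831 0.106 ]
scn 87 [300. 204.] [295 199  10  12] [0.4891 0.0791 0.1059] [0.4891 0.0791 0.106 ]
scn 81 [352.8 223.7] [344 218  19  12] [0.4456 0.2525 0.1276] [0.4267 0.2378 0.106 ]
scn 100 [297.9 226.7] [291 223  14   8] [0.5572 0.1461 0.1028] [0.5587 0.1472 0.106 ]
scn 246 [242.9 238.4] [224 226  38  29] [0.7043 0.0795 0.0996] [0.709  0.0856 0.106 ]
scn 100 [280.4 235.8] [273 231  15  11] [0.624  0.1448 0.1081] [0.6213 0.1435 0.106 ]
scn 19 [337.6 237.4] [334 235   9   6] [0.5184 0.2642 0.1318] [0.5005 0.2489 0.106 ]
scn 147 [315.1 257.2] [305 250  22  16] [0.6141 0.2745 0.127 ] [0.6004 0.2626 0.106 ]
floor 16344 0.09012189019239397
[  185   142   189   148 21817]
340 142 [ 0.77  -0.117  0.115]
185 160 [0.713 0.334 0.114]
196 289 [0.345 0.284 0.115]
360 269 [ 0.404 -0.166  0.117]
354 232 [ 0.507 -0.152  0.116]
373 225 [ 0.527 -0.206  0.114]
366 178 [ 0.663 -0.19   0.115]
345 176 [ 0.668 -0.13   0.115]
```

View pics/crop.png

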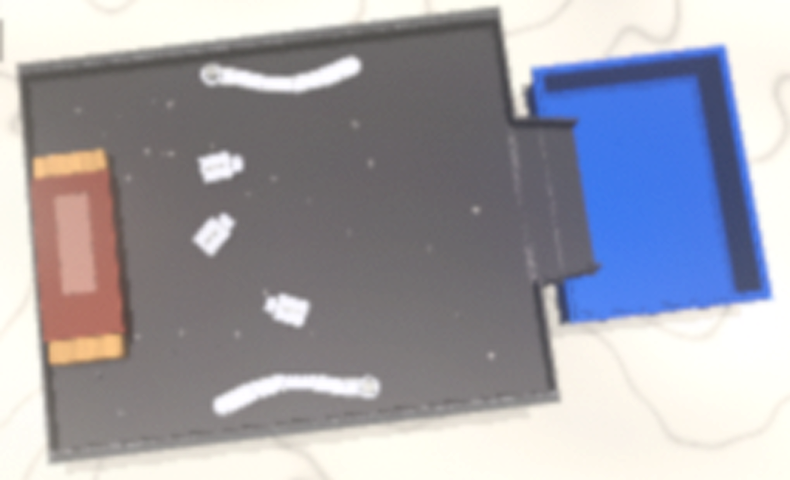

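>>> play_rows --series '[[[-0.03,-0.015,0,0.07],[-0.075,-0.033,0,0.18],[-0.12,-0.053,0,0.3],[-0.165,-0.073,0,0.42],[-0.21,-0.093,0,0.54],[-0.255,-0.113,0,0.66],[-0.3,-0.133,0,0.78],[-0.345,-0.153,0,0.9],[-0.39,-0.173,0,1.02],[-0.435,-0.193,0,1.131],[-0.475,-0.211,0,1.131],[-0.475,-0.211,0,1.131]]]' --jaw 0 --force 40

```text
time_s: 1.3
ee_pos: [0.6228, 0.1791, 0.2311]
tcp_rot: [0.715, 0.699, -0.001, 0.003]
contact_force: [0.0, -0.8, -0.3]
grip_width: -0.0
grasp_force: 0.0
```

```bash
cat > st.py <<'E'
from h import *
O=np.array([.561,.059]);a=np.radians(7.45);A=np.array([[np.cos(a),np.sin(a)],[-np.sin(a),np.cos(a)]])
def tray(p): return (A@(np.array(p[:2])-O)*1000).round(1)
def st():
    s=robot.observe();x,y=s['tcp_rot'][:2];th=np.degrees(2*np.arctan2(y,x))%360
    print('t',round(s['time_s'],2),'tcp',s['ee_pos'].round(4),'tray',tray(s['ee_pos']),'toolx angle in tray',round(th-7.45,1),'F',np.round(s['contact_force'],1),'w',round(s['grip_width'],3),'q7',round(s['joint_positions'][6],2))
E
python3 -c "
from st import *
st();print(tray((.6195,.143)),tray((.5565,.146)),tray((.487,.0775)))"
```

```text
t 1.3 tcp [0.6228 0.1791 0.2311] tray [ 76.9 111.1] toolx angle in tray 81.3 F [ 0.  -0.8 -0.3] w -0.0 q7 -0.14
[68.9 75.7] [ 6.8 86.8] [-71.   27.9]
```

>>> play_rows --series '[[[0.015,0,0.02,0],[0.015,0,0.06,0],[0.015,0,0.1,0],[0.015,0,0.12,0],[0.015,0,0.13,0],[0.015,0,0.136,0],[0.015,0,0.136,0],[0.015,0,0.136,0]]]'

```text
time_s: 2.1
ee_pos: [0.6198, 0.2035, 0.0965]
tcp_rot: [0.711, 0.703, 0.001, 0.0]
contact_force: [0.7, 0.0, 0.5]
grip_width: -0.001
grasp_force: 0.0
```

```bash
python3 -c "
from st import *
st();p,d=robot.snapshot('top');cv2.imwrite('pics/t1.png',np.clip(cv2.resize(p[140:295,180:435],None,fx=3.1,fy=3.1)*1.6,0,255).astype('uint8'))"
```

```text
t 2.1 tcp [0.6198 0.2035 0.0965] tray [ 77.1 135.6] toolx angle in tray 81.9 F [0.7 0.  0.5] w -0.001 q7 -0.11
```

View pics/t1.png

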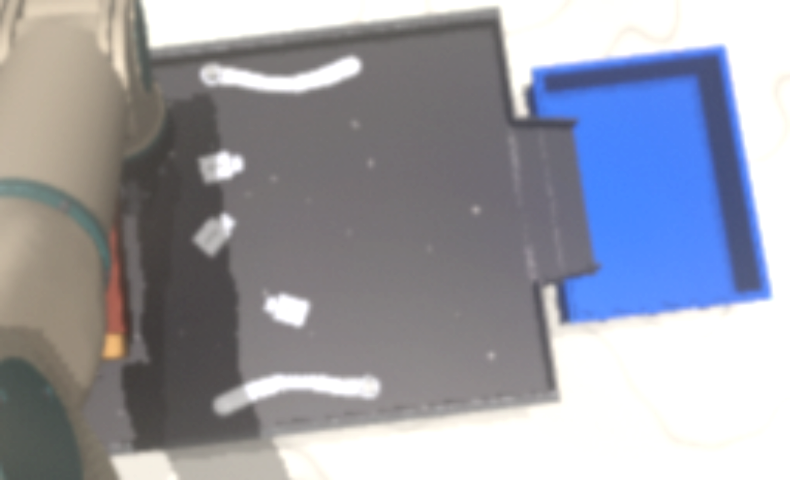

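The three stubs are untouched at crop (220,166), (213,234) and (288,309), and the shut fingers are behind stub a. Pushing.

>>> play_rows --series '[[[-0.012,0,0.002,0],[-0.024,0,0.002,0],[-0.036,0,0.002,0],[-0.048,0,0.002,0],[-0.06,0,0.002,0],[-0.075,0,0.002,0],[-0.09,0,0.002,0],[-0.105,0,0.002,0],[-0.12,0,0.002,0],[-0.135,0,0.002,0],[-0.15,0,0.002,0],[-0.16,0,0.002,0]]]'

```text
time_s: 3.35
ee_pos: [0.6171, 0.041, 0.0933]
tcp_rot: [0.712, 0.703, -0.0, 0.0]
contact_force: [0.1, 0.6, 0.4]
grip_width: 0.002
grasp_force: 0.1
```

```bash
cat > see.py <<'E'
from st import *
from meas import blobs
import sys
def see(name=None):
    st()
    for n,roi in(('top',[(193,165),(335,152),(340,172),(375,172),(381,230),(352,232),(350,262),(205,282)]),('scene',[(200,210),(210,170),(268,165),(370,220),(300,285)])):
        p,d=robot.snapshot(n);c=robot.get_calibration(n)
        print(n,[(int(a),tray(onz(c,*q,.104)).tolist()) for a,q,b in blobs(p,roi,95) if 30<a<170])
        if name and n=='top': cv2.imwrite(f'pics/{name}.png',np.clip(cv2.resize(p[140:295,180:435],None,fx=3.1,fy=3.1)*1.6,0,255).astype('uint8'))
see(*sys.argv[1:])
E
python3 see.py t2
```

```text
t 3.35 tcp [0.6171 0.041  0.0933] tray [ 53.3 -25.1] toolx angle in tray 81.8 F [0.1 0.6 0.4] w 0.002 q7 0.13
top [(89, [146.4, -85.9]), (103, [154.4, 58.1]), (125, [86.4, 207.2]), (45, [-137.1, 34.2]), (84, [-150.9, -29.0])]
scene [(60, [-139.7, -9.5]), (66, [-140.3, 87.3]), (96, [-111.8, 193.2]), (110, [8.0, 87.6]), (161, [64.1, 195.9])]
```

View pics/t2.png

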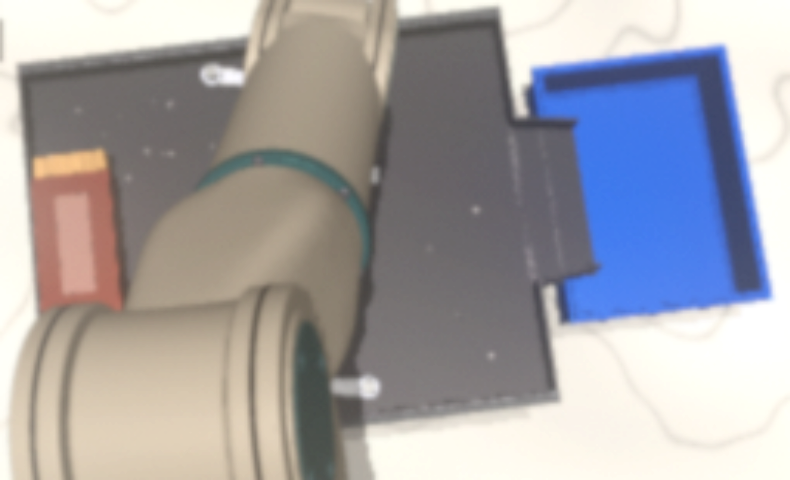

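Stub a's neck tip shows at crop (376,175), about tray (46,-74), straight ahead of the fingers. Continuing.

>>> play_rows --series '[[[-0.012,0,0,0],[-0.024,0,0,0],[-0.036,0,0,0],[-0.048,0,0,0],[-0.06,0,0,0],[-0.072,0,0,0],[-0.084,0,0,0],[-0.096,0,0,0],[-0.108,0,0,0],[-0.12,0,0,0],[-0.132,0,0,0],[-0.14,0,0,0]]]'

```text
time_s: 4.65
ee_pos: [0.6155, -0.0985, 0.0933]
tcp_rot: [0.711, 0.703, -0.0, 0.0]
contact_force: [-0.9, -0.7, 0.9]
grip_width: 0.002
grasp_force: 0.1
```

```bash
python3 see.py t3
```

```text
t 4.65 tcp [ 0.6155 -0.0985  0.0933] tray [  33.6 -163.2] toolx angle in tray 81.9 F [-0.9 -0.7  0.9] w 0.002 q7 0.33
top [(124, [86.3, 207.4]), (113, [4.5, 86.7]), (95, [-130.8, -183.8]), (122, [-86.8, 206.1])]
scene [(94, [-69.8, 28.0]), (93, [-111.6, 193.4]), (105, [7.7, 87.1]), (158, [64.1, 195.7])]
```

View pics/t3.png

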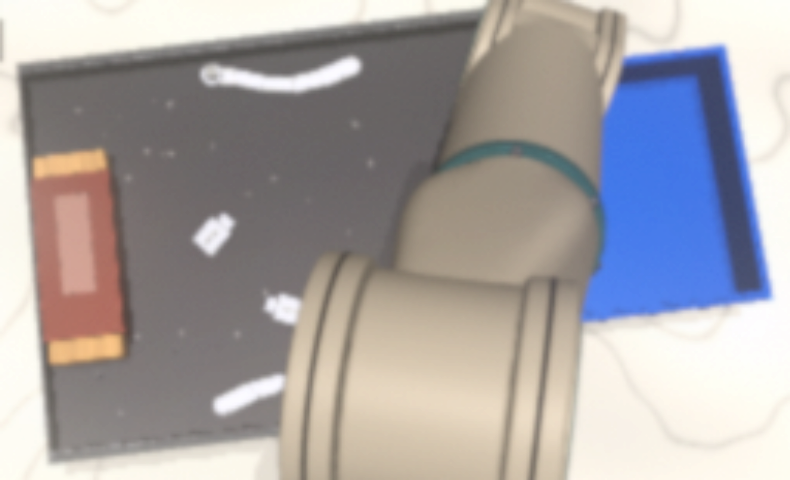

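Stub a is under the arm and has not been left behind; b and c are unmoved at crop (213,234) and (285,307). Finishing the push over the edge and lifting.

>>> play_rows --series '[[[-0.012,0,0,0],[-0.024,0,0,0],[-0.036,0,0,0],[-0.048,0,0,0],[-0.06,0,0,0],[-0.072,0,0,0],[-0.084,0,0,0],[-0.096,0,0,0],[-0.104,0,0,0],[-0.104,0,0,0],[-0.09,0,-0.04,0],[-0.07,0,-0.08,0]]]'

```text
time_s: 5.95
ee_pos: [0.6136, -0.1671, 0.1728]
tcp_rot: [0.712, 0.703, -0.001, -0.001]
contact_force: [0.1, 0.1, 0.7]
grip_width: 0.002
grasp_force: 0.0
```

```bash
python3 see.py
```

```text
t 5.95 tcp [ 0.6136 -0.1671  0.1728] tray [  22.9 -231. ] toolx angle in tray 81.8 F [0.1 0.1 0.7] w 0.002 q7 0.39
top [(126, [86.3, 207.1]), (117, [4.3, 86.6]), (128, [-73.1, 27.5]), (137, [-86.7, 206.4]), (101, [-146.8, -106.1]), (79, [-150.8, -134.5])]
scene [(94, [-69.9, 28.4]), (93, [-111.6, 193.4]), (105, [8.0, 87.0]), (158, [64.1, 195.7])]
```

>>> play_rows --series '[[[0.03,-0.008,-0.01,-0.06],[0.07,-0.018,-0.02,-0.14],[0.11,-0.028,-0.02,-0.22],[0.15,-0.039,-0.02,-0.3],[0.19,-0.049,-0.02,-0.38],[0.23,-0.06,-0.02,-0.46],[0.27,-0.07,-0.02,-0.54],[0.31,-0.08,-0.02,-0.62],[0.335,-0.086,-0.02,-0.667],[0.348,-0.09,-0.02,-0.667],[0.348,-0.09,0,-0.667],[0.348,-0.09,0,-0.667]]]'

```text
time_s: 7.25
ee_pos: [0.527, 0.1813, 0.1714]
tcp_rot: [0.442, 0.897, -0.002, -0.001]
contact_force: [0.5, -0.8, 0.1]
grip_width: -0.001
grasp_force: 0.0
```

```bash
python3 see.py t4
```

```text
t 7.25 tcp [0.527  0.1813 0.1714] tray [-17.8 125.7] toolx angle in tray 120.1 F [ 0.5 -0.8  0.1] w -0.001 q7 0.34
top [(45, [-0.1, -279.5]), (82, [4.3, 86.8]), (119, [-73.4, 26.2])]
scene [(77, [-140.1, -10.2]), (93, [-69.9, 27.4]), (54, [-139.3, 85.5]), (86, [-111.7, 195.3]), (75, [9.1, 88.4]), (159, [64.0, 195.9])]
```

View pics/t4.png

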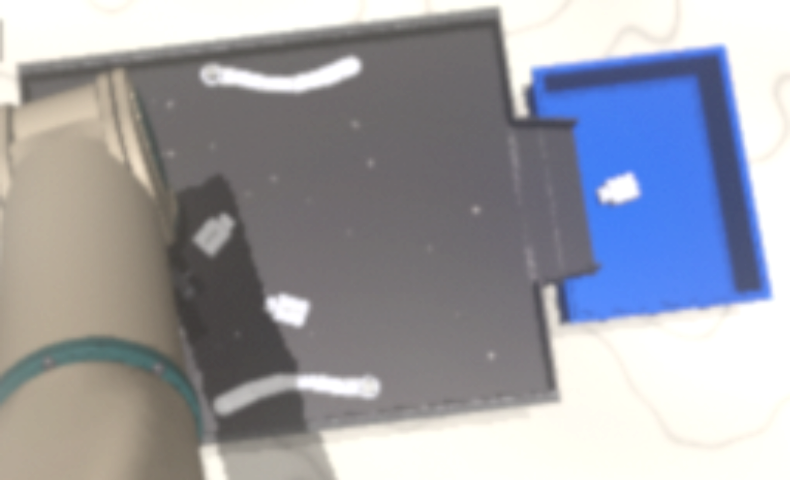

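Stub a lies in the bin at crop (620,189), and b (213,234) and c (288,309) are undisturbed. Descending behind b, then pushing along an arc.

>>> play_rows --series '[[[0,0,0.03,0],[0,0,0.055,0],[0,0,0.07,0],[0,0,0.078,0],[0,0,0.078,0],[0,0,0.078,0]]]'

```text
time_s: 7.95
ee_pos: [0.5295, 0.182, 0.0961]
tcp_rot: [0.442, 0.897, 0.0, 0.001]
contact_force: [-0.5, 0.6, 1.2]
grip_width: -0.0
grasp_force: 0.0
```

>>> play_rows --series '[[[-0.012,0,0,0],[-0.024,0,0,0],[-0.036,0,0,0],[-0.048,-0.0003,0,0.04],[-0.06,-0.001,0,0.085],[-0.072,-0.0023,0,0.13],[-0.084,-0.004,0,0.17],[-0.096,-0.0063,0,0.21],[-0.108,-0.009,0,0.25],[-0.12,-0.0123,0,0.3],[-0.131,-0.0162,0,0.34],[-0.142,-0.0205,0,0.38]]]'

```text
time_s: 9.15
ee_pos: [0.5993, 0.0562, 0.0952]
tcp_rot: [0.604, 0.797, -0.0, -0.0]
contact_force: [-1.1, 1.2, -0.1]
grip_width: 0.002
grasp_force: 0.1
```

```bash
python3 see.py t5
```

```text
t 9.15 tcp [0.5993 0.0562 0.0952] tray [37.6 -7.7] toolx angle in tray 98.2 F [-1.1  1.2 -0.1] w 0.002 q7 0.29
top [(75, [136.3, -68.5]), (135, [152.0, 58.3]), (125, [86.4, 207.2]), (42, [0.3, -280.0])]
scene [(48, [-139.5, -6.3]), (90, [-139.1, 81.2]), (48, [-64.8, 37.8]), (95, [-111.7, 193.1]), (163, [64.1, 196.0])]
```

View pics/t5.png

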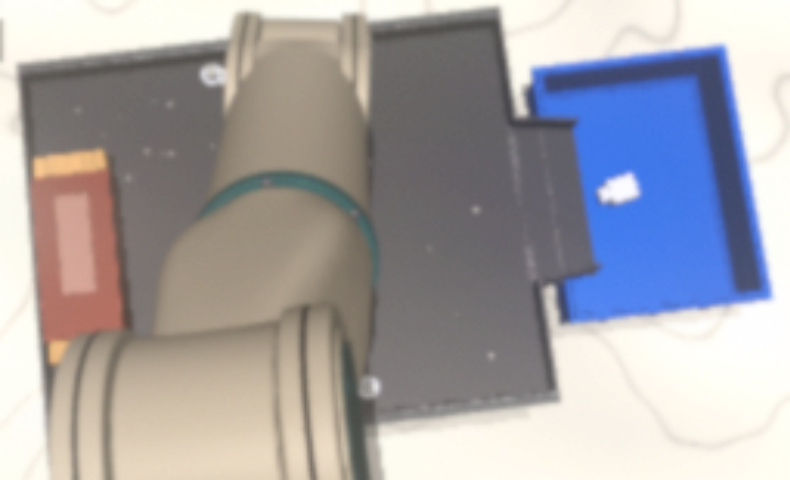

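Stub b is hidden under the arm, not left behind, with a still in the bin at (620,189). Continuing the arc.

>>> play_rows --series '[[[-0.012,0,0,0.02],[-0.024,-0.0005,0,0.04],[-0.036,-0.001,0,0.06],[-0.048,-0.002,0,0.08],[-0.06,-0.003,0,0.1],[-0.072,-0.0043,0,0.12],[-0.084,-0.006,0,0.14],[-0.096,-0.0077,0,0.16],[-0.108,-0.0097,0,0.18],[-0.12,-0.012,0,0.2],[-0.132,-0.0145,0,0.22],[-0.144,-0.0173,0,0.23]]]'

```text
time_s: 10.45
ee_pos: [0.6217, -0.0871, 0.0953]
tcp_rot: [0.691, 0.723, -0.0, -0.0]
contact_force: [0.5, -0.0, 0.5]
grip_width: -0.003
grasp_force: 0.1
```

```bash
python3 see.py t6
```

```text
t 10.45 tcp [ 0.6217 -0.0871  0.0953] tray [  41.2 -152.7] toolx angle in tray 85.1 F [ 0.5 -0.   0.5] w -0.003 q7 0.33
top [(123, [86.4, 207.6]), (41, [0.0, -280.0]), (44, [-131.9, -186.3]), (121, [-86.9, 206.2])]
scene [(96, [-70.0, 28.2]), (92, [-111.7, 193.2]), (158, [64.1, 195.7])]
```

>>> play_rows --series '[[[-0.012,0,0,0],[-0.024,0,0,0],[-0.036,0,0,0],[-0.048,0,0,0],[-0.06,0,0,0],[-0.072,0,0,0],[-0.084,0,0,0],[-0.096,0,0,0],[-0.106,0,0,0],[-0.115,0,0,0],[-0.115,0,0,0],[-0.1,0,-0.04,0]]]'

```text
time_s: 11.75
ee_pos: [0.6219, -0.1873, 0.1305]
tcp_rot: [0.692, 0.722, -0.003, -0.004]
contact_force: [-0.1, 0.3, -0.1]
grip_width: 0.001
grasp_force: 0.0
```

```bash
python3 see.py
```

```text
t 11.75 tcp [ 0.6219 -0.1873  0.1305] tray [  28.4 -252.1] toolx angle in tray 85.0 F [-0.1  0.3 -0.1] w 0.001 q7 0.45
top [(129, [86.4, 207.0]), (129, [-73.2, 27.4]), (70, [-142.0, -180.8]), (140, [-86.6, 206.3])]
scene [(94, [-69.8, 28.5]), (92, [-111.5, 193.2]), (158, [64.1, 195.7])]
```

>>> play_rows --series '[[[0.01,-0.005,-0.03,-0.05],[0.04,-0.02,-0.045,-0.12],[0.075,-0.037,-0.045,-0.2],[0.11,-0.055,-0.045,-0.29],[0.145,-0.073,-0.045,-0.38],[0.18,-0.091,-0.045,-0.47],[0.215,-0.109,-0.045,-0.56],[0.25,-0.126,-0.045,-0.65],[0.28,-0.141,-0.045,-0.74],[0.297,-0.15,-0.045,-0.785],[0.297,-0.15,-0.045,-0.785],[0.297,-0.15,-0.045,-0.785]]]'

```text
time_s: 13.05
ee_pos: [0.463, 0.104, 0.1805]
tcp_rot: [0.361, 0.932, 0.0, 0.0]
contact_force: [0.7, -0.0, -0.0]
grip_width: -0.001
grasp_force: 0.0
```

```bash
python3 see.py t7
```

```text
t 13.05 tcp [0.463  0.104  0.1805] tray [-91.3  57.3] toolx angle in tray 130.2 F [ 0.7 -0.  -0. ] w -0.001 q7 0.55
top [(126, [86.3, 207.1]), (90, [-3.4, -271.4]), (141, [-20.2, 32.7]), (128, [-86.6, 206.6]), (107, [-149.5, -23.1])]
scene [(167, [-138.8, 43.0]), (59, [-69.5, 28.6]), (96, [-111.8, 193.2]), (162, [64.1, 196.2])]
```

View pics/t7.png

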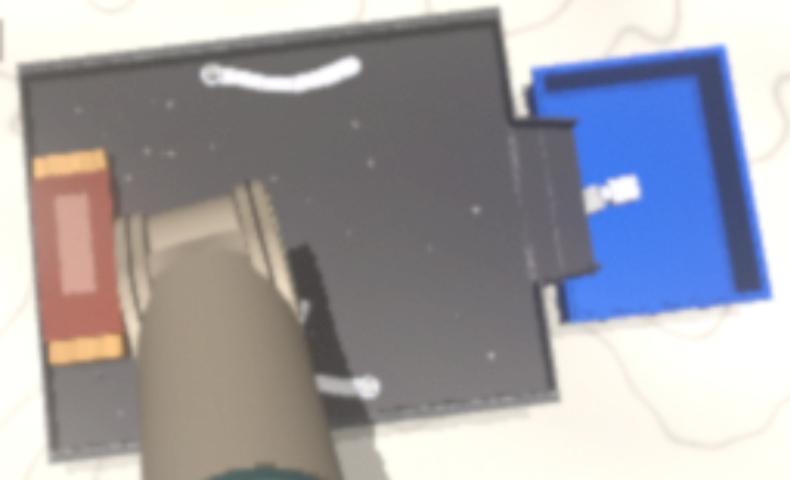

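Stub a is at crop (630,188). Stub b is at (595,198) right by the spout edge (~578), so I'll check its height.

Run:
```python
from st import *
c=robot.get_calibration('top');p,d=robot.snapshot('top');C=cloud(c,d)
for v in (200,202,204,206):
    print([(u,round(C[v,u,2],3),int(p[v,u].mean())) for u in range(362,388,3)])
```

```text
[(362, np.float64(0.091), 65), (365, np.float64(0.088), 64), (368, np.float64(0.002), 93), (371, np.float64(0.03), 133), (374, np.float64(0.018), 135), (377, np.float64(0.019), 156), (380, np.float64(0.023), 162), (383, np.float64(0.018), 162), (386, np.float64(0.005), 118)]
[(362, np.float64(0.09), 64), (365, np.float64(0.09), 64), (368, np.float64(0.026), 114), (371, np.float64(0.03), 142), (374, np.float64(0.021), 151), (377, np.float64(0.021), 152), (380, np.float64(0.021), 162), (383, np.float64(0.017), 162), (386, np.float64(0.02), 120)]
[(362, np.float64(0.092), 63), (365, np.float64(0.093), 64), (368, np.float64(0.092), 105), (371, np.float64(0.033), 145), (374, np.float64(0.02), 133), (377, np.float64(0.015), 120), (380, np.float64(0.018), 149), (383, np.float64(0.015), 118), (386, np.float64(0.003), 101)]
[(362, np.float64(0.089), 65), (365, np.float64(0.093), 64), (368, np.float64(0.088), 93), (371, np.float64(0.03), 144), (374, np.float64(0.028), 124), (377, np.float64(0.004), 87), (380, np.float64(0.003), 93), (383, np.float64(0.003), 89), (386, np.float64(0.005), 90)]
```

Both are in the bin: b's top reads about 0.02–0.03 m. Now stub c.

>>> play_rows --series '[[[0.003,-0.003,0.03,0],[0.003,-0.003,0.06,0],[0.003,-0.003,0.077,0],[0.003,-0.003,0.085,0],[0.003,-0.003,0.085,0],[0.003,-0.003,0.085,0]]]'

```text
time_s: 13.8
ee_pos: [0.4592, 0.1033, 0.0958]
tcp_rot: [0.362, 0.932, 0.0, 0.0]
contact_force: [-0.6, 0.3, -0.3]
grip_width: 0.001
grasp_force: 0.0
```

>>> play_rows --series '[[[-0.012,0,0,0],[-0.024,0,0,0],[-0.036,0,0,0],[-0.048,-0.0003,0,0.05],[-0.06,-0.0012,0,0.1],[-0.0719,-0.0027,0,0.15],[-0.0837,-0.0048,0,0.2],[-0.0954,-0.0075,0,0.25],[-0.1069,-0.0107,0,0.3],[-0.1183,-0.0146,0,0.35],[-0.1295,-0.0189,0,0.4],[-0.1404,-0.0239,0,0.45]]]'

```text
time_s: 15.0
ee_pos: [0.5465, -0.0096, 0.0953]
tcp_rot: [0.562, 0.827, -0.0, -0.0]
contact_force: [-0.2, -0.3, -0.3]
grip_width: -0.001
grasp_force: 0.1
```

```bash
python3 see.py t8
```

```text
t 15.0 tcp [ 0.5465 -0.0096  0.0953] tray [-23.3 -66.1] toolx angle in tray 104.1 F [-0.2 -0.3 -0.3] w -0.001 q7 0.45
top [(76, [71.0, -40.4]), (61, [44.5, -162.4]), (125, [86.4, 207.2]), (90, [-3.4, -271.4]), (56, [-131.5, -112.5]), (124, [-87.0, 206.4]), (82, [-155.1, 90.0]), (44, [-158.6, 57.1]), (36, [-163.7, 15.7])]
scene [(97, [-111.9, 193.4]), (160, [64.1, 196.0])]
```

View pics/t8.png

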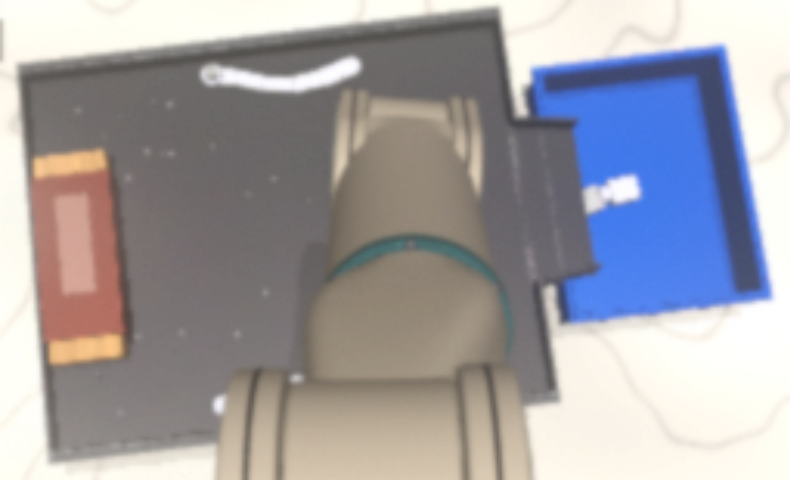

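Both earlier stubs remain in the bin at crop (595,198) and (625,188). Stub c is under the arm, ahead of the fingers. Continuing.

>>> play_rows --series '[[[-0.012,0,0,0.02],[-0.024,-0.0005,0,0.04],[-0.036,-0.001,0,0.06],[-0.048,-0.002,0,0.08],[-0.06,-0.003,0,0.1],[-0.072,-0.0043,0,0.12],[-0.084,-0.006,0,0.14],[-0.096,-0.0077,0,0.16],[-0.108,-0.0097,0,0.18],[-0.12,-0.012,0,0.2],[-0.132,-0.0145,0,0.22],[-0.144,-0.0173,0,0.24]]]'

```text
time_s: 16.3
ee_pos: [0.5837, -0.1498, 0.0953]
tcp_rot: [0.656, 0.755, -0.0, -0.0]
contact_force: [0.0, 0.6, -0.1]
grip_width: -0.001
grasp_force: 0.0
```

>>> play_rows --series '[[[-0.01,0,0,0],[-0.02,0,0,0],[-0.03,0,0,0],[-0.04,0,0,0],[-0.05,0,0,0],[-0.057,0,0,0],[-0.057,0,0,0],[-0.04,0,-0.04,0],[-0.02,0,-0.07,0],[0.01,0,-0.09,0],[0.05,0,-0.09,0],[0.1,0,-0.09,0]]]'

```text
time_s: 17.5
ee_pos: [0.5699, -0.0498, 0.1864]
tcp_rot: [0.657, 0.754, 0.001, 0.001]
contact_force: [0.9, -0.0, -0.9]
grip_width: -0.001
grasp_force: 0.0
```

>>> play_rows --series '[[[0.05,0,0,0],[0.1,0,-0.02,0],[0.15,0,-0.03,0],[0.2,0,-0.03,0],[0.22,0,-0.03,0],[0.22,0,-0.03,0]]]'

```text
time_s: 18.1
ee_pos: [0.5369, 0.1747, 0.2152]
tcp_rot: [0.652, 0.758, 0.001, -0.002]
contact_force: [-0.2, -0.1, 0.2]
grip_width: 0.0
grasp_force: 0.0
```

```bash
python3 see.py t9
```

```text
t 18.1 tcp [0.5369 0.1747 0.2152] tray [ -8.9 117.9] toolx angle in tray 91.2 F [-0.2 -0.1  0.2] w 0.0 q7 -0.09
top [(94, [-2.9, -271.4]), (124, [-39.0, -127.0]), (93, [-156.8, 216.9])]
scene [(88, [-36.7, -126.0]), (82, [-137.5, 76.9]), (88, [-111.7, 194.9]), (162, [64.4, 196.0])]
```

View pics/t9.png

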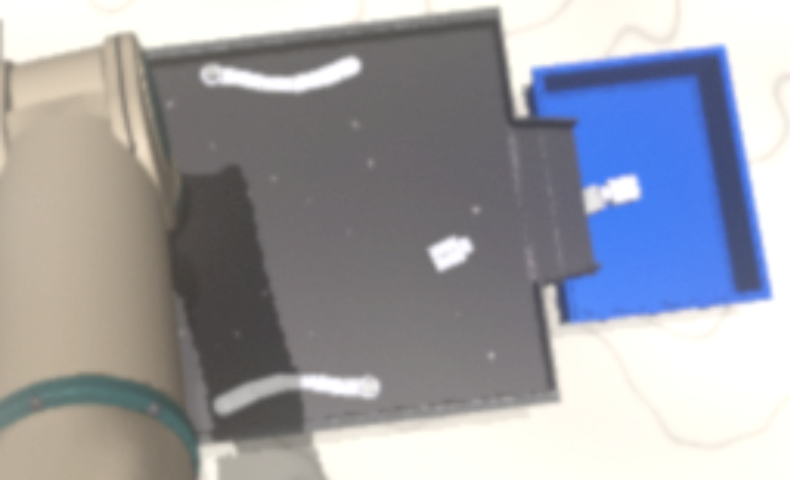

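Stub c slipped off the side of the fingers and sits at tray (-38,-126), crop (450,252), with its neck toward the spout about 12° to +x. The others are in the bin. I've reached the picture limit, so from here I go by numbers only. Repeating the push on c.

>>> play_rows --series '[[[-0.03,-0.006,0,-0.05],[-0.07,-0.014,0,-0.1],[-0.11,-0.022,0,-0.154],[-0.15,-0.031,0,-0.154],[-0.185,-0.039,0,-0.154],[-0.199,-0.041,0,-0.154],[-0.199,-0.041,0.03,-0.154],[-0.199,-0.041,0.05,-0.154],[-0.199,-0.041,0.05,-0.154]]]'

```text
time_s: 19.1
ee_pos: [0.5239, -0.0352, 0.1631]
tcp_rot: [0.596, 0.803, -0.002, -0.002]
contact_force: [0.4, 0.1, -0.2]
grip_width: -0.0
grasp_force: 0.0
```

```bash
python3 see.py
```

```text
t 19.1 tcp [ 0.5239 -0.0352  0.1631] tray [-49.  -88.6] toolx angle in tray 99.4 F [ 0.4  0.1 -0.2] w -0.0 q7 0.42
top [(152, [59.9, -87.0]), (95, [49.6, -207.8]), (129, [25.9, -220.1]), (126, [86.3, 207.1]), (92, [-3.2, -271.5]), (125, [-86.9, 206.5])]
scene [(59, [-35.0, -124.5]), (95, [-111.7, 193.1]), (160, [64.2, 195.8])]
```

>>> play_rows --series '[[[0.008,0.004,0.02,0],[0.008,0.004,0.045,0],[0.008,0.004,0.06,0],[0.008,0.004,0.068,0],[0.008,0.004,0.068,0],[0.008,0.004,0.068,0]]]'

```text
time_s: 19.8
ee_pos: [0.5284, -0.026, 0.0983]
tcp_rot: [0.596, 0.803, 0.001, 0.001]
contact_force: [0.6, 0.3, -0.8]
grip_width: -0.001
grasp_force: 0.0
```

```bash
python3 see.py
```

```text
t 19.8 tcp [ 0.5284 -0.026   0.0983] tray [-43.4 -80.1] toolx angle in tray 99.4 F [ 0.6  0.3 -0.8] w -0.001 q7 0.42
top [(159, [64.1, -119.5]), (81, [43.5, -63.8]), (124, [86.3, 207.4]), (62, [11.7, -186.2]), (89, [-3.3, -271.4]), (124, [-87.0, 206.4]), (40, [-154.1, -142.8])]
scene [(56, [-32.7, -127.4]), (95, [-111.7, 193.5]), (158, [64.1, 196.0])]
```

>>> play_rows --series '[[[-0.012,-0.001,0.003,0],[-0.024,-0.001,0.003,0],[-0.036,-0.001,0.003,0],[-0.048,-0.001,0.003,0],[-0.06,-0.001,0.003,0],[-0.072,-0.001,0.003,0],[-0.084,-0.001,0.003,0],[-0.096,-0.001,0.003,0],[-0.108,-0.001,0.003,0],[-0.12,-0.001,0.003,0],[-0.132,-0.001,0.003,0],[-0.144,-0.001,0.003,0]]]'

```text
time_s: 21.1
ee_pos: [0.5687, -0.165, 0.0943]
tcp_rot: [0.596, 0.803, -0.0, -0.0]
contact_force: [-0.5, 2.0, 0.1]
grip_width: -0.0
grasp_force: 0.1
```

>>> play_rows --series '[[[-0.01,0,0,0],[-0.02,0,0,0],[-0.03,0,0,0],[-0.04,0,0,0],[-0.047,0,0,0],[-0.047,0,0,0],[-0.047,0,0,0],[-0.035,0,-0.04,0],[-0.02,0,-0.08,0],[0.02,0,-0.1,0],[0.06,0,-0.1,0],[0.1,0,-0.1,0]]]'

```text
time_s: 22.3
ee_pos: [0.5391, -0.0663, 0.1953]
tcp_rot: [0.595, 0.803, 0.001, 0.001]
contact_force: [1.2, 0.2, -0.0]
grip_width: 0.003
grasp_force: 0.0
```

>>> play_rows --series '[[[0.05,0,-0.02,0],[0.1,0,-0.02,0],[0.15,0,-0.02,0],[0.2,0,-0.02,0],[0.22,0,-0.02,0],[0.22,0,-0.02,0]]]'

```text
time_s: 22.9
ee_pos: [0.4733, 0.1475, 0.2143]
tcp_rot: [0.592, 0.806, 0.001, -0.001]
contact_force: [0.7, -0.7, 0.1]
grip_width: 0.006
grasp_force: 0.0
```

```bash
cat > fin.py <<'E'
from see import *
p,d=robot.snapshot('top');c=robot.get_calibration('top');C=cloud(c,d)
for a,q,b in blobs(p,[(363,150),(415,150),(430,240),(360,245)],112):
    x,y,w,h=b; print('bin',a,q.round(1),b,np.round(np.median(C[y:y+h,x:x+w,2][p[y:y+h,x:x+w,2]>80]),3))
E
python3 fin.py
```

```text
t 22.9 tcp [0.4733 0.1475 0.2143] tray [-75.5  99.1] toolx angle in tray 100.0 F [ 0.7 -0.7  0.1] w 0.006 q7 0.02
top [(128, [86.3, 207.2]), (91, [-2.5, -271.3]), (70, [-36.7, -273.8])]
scene [(92, [-111.7, 194.4]), (161, [64.3, 195.8])]
bin 768 [397.5 183.3] [360 150  71  96] 0.001
bin 130 [377.  201.7] [368 197  19  11] 0.021
bin 91 [378.5 214.4] [372 211  13   8] 0.019
```

Run:
```python
from meas import *
T=cv2.imread('pics/top0.png');S=cv2.imread('pics/scene0.png')
p,_=robot.snapshot('top');s,_=robot.snapshot('scene')
for n,A,B,roi in(('far',T,p,[(235,152),(335,148),(335,175),(235,178)]),('near',T,p,[(240,258),(308,258),(308,275),(240,278)]),('scene',S,s,[(200,210),(268,165),(370,220),(300,285)])):
    for I in(A,B): print(n,[(int(a),c.round(1).tolist()) for a,c,b in blobs(I,roi)])
for I in(T,p):
    m=cv2.inRange(I,(100,40,0),(255,140,60));m[:,:345]=0;m[:,435:]=0;m[:145]=0;m[250:]=0
    print('bin',cv2.boundingRect(m),cv2.countNonZero(m))
```

```text
far [(62, [247.3, 152.1]), (290, [270.8, 164.5])]
far [(64, [247.5, 152.2]), (297, [270.7, 164.5])]
near [(339, [274.7, 265.2])]
near [(213, [282.8, 264.2])]
scene [(220, [317.5, 195.3]), (87, [300.0, 204.0]), (81, [352.8, 223.7]), (100, [297.9, 226.7]), (246, [242.9, 238.4]), (100, [280.4, 235.8]), (19, [337.6, 237.4]), (147, [315.1, 257.2])]
scene [(171, [316.5, 194.7]), (80, [353.2, 223.9]), (251, [242.9, 238.4]), (131, [332.7, 241.0]), (149, [315.0, 257.2])]
bin (352, 156, 76, 87) 3728
bin (352, 156, 76, 87) 3416
```

```bash
python3 -c "
from bench import robot
print(robot.finish_job())"
```

```text
the job is handed in; nothing more can be done
None
```

All three stubs are in the blue bin (stub c needed a second push after slipping off the fingers), and the job was handed in at about 23 s; the far lever and bin measured unmoved, the near lever matched as far as it showed past the arm, the block and tools got no separate final check, and I viewed 11 pictures, one over the limit of 10.

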